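# Prove and reset the stop of the mask test bench

## Task

Check the emergency stop of the mask test bench before the next test: push the red mushroom stop on the sloping panel fully in until it snaps and stays in, then twist its head clockwise until it springs fully back out. Then re-arm the air supply by pushing the green plunger on the valve block all the way down to its stop and letting it come back up. Leave the other things on the table where they are.

Things in the scene. Friction and masses are not known exactly. Their poses are not given: they have to be found in the camera images.
- stop_wing (a point): Grip point of the red mushroom stop, on its turning axis, inside the grip wing 10 mm below its top. z = outward normal of the sloping panel (push in along -z), x along the wing, so grip across y. Wing 64 x 18 mm, 34 mm tall; its root is 24 mm below this point on a red round cap 70 mm across, 16 mm thick. Point and axes move and turn with the head.
- stop: The stop's yellow collar, 92 mm across, 12 mm high, fixed on the panel. Origin on the panel surface on the stop's axis, 63 mm below stop_wing when the stop is out; z = outward panel normal. The panel within 70 mm of the axis is otherwise bare; small knobs up to 20 mm tall and a dial stand along its upper edge.
- stop_push (a joint): Travel of the red stop in m: 0 = out, 0.010 = fully in. Snap action: 5 to 6 N to start it, less as it goes in; past 0.008 it pulls itself to 0.010 and stays in until the head is twisted; let go before that, it springs back out.
- stop_head (a joint): Turn of the red head in rad, clockwise seen from outside the panel, 0 to 1.3 (end stop); starts between 0 and 0.35, stays where left. Needs 0.05 to 0.2 N m. With the stop in, twisting past 0.4 cams the head out (4 mm by 1.3); past about 0.85 it springs out by itself once the grip lets it. Turned past 0.4 it cannot be pushed fully in.
- plunger_top (a point): Centre of the top face of the green plunger: disc 60 mm across, 16 mm thick, facing up, 134 mm above the table when up; moves with the plunger. Below it an 18 mm rod in a blue cylinder 48 mm across (top 85 mm above the table) on an aluminium block 100 x 90 x 45 mm, fixed left or right of the console. z axis up.
- plunger (a joint): Travel of the green plunger in m: 0 = up, 0.025 = down on its stop. Spring: 3 N to start, 8 N at the stop; it springs back up when released.
- console: Cream wedge-shaped test console, fixed, 340 mm wide, 240 mm deep, 45 mm high at its front, 184 mm at its back; its panel slopes 30 degrees from level and faces the robot. Origin under it on the table, 130 mm behind the front edge, mid-width; x points from the low front to the high back. Its yaw and the stop's place on it vary.
- gauge: Bystander, fixed: dark block 90 x 90 x 40 mm with an upright round pressure gauge, 135 mm tall; on the other side of the console from the valve block. Origin under its centre.
- canister: Bystander, loose: grey filter canister with a yellow band, 105 mm across, 80 mm tall. Origin under its centre.
- mug: Bystander, loose: blue mug, 82 mm across, 95 mm tall, handle at +y. Origin under its centre.
- driver: Bystander, loose: screwdriver with an orange handle, 200 mm long, lying along its x in front of the console.
- demand: Bystander, loose: black round demand valve with a red cover, 72 mm across, 34 mm tall, steel stub to +x. Origin under its centre.
Not all that is in view belongs to the job. What is shaped like the part that bears plunger_top but brown is not meant.

How it is judged:
By the outcome, as a careful person would: the job done as asked, in the order asked, and still so for the second after the job is handed in, with the robot touching nothing.
It also fails if it takes over 48 s, if anything falls off the work surface, if the arm or the gripper's body presses on something with over 40 N, if the wrist force passes 120 N, or if a joint passes its speed limit or range.

## Robot

A 7-joint arm with a two-finger parallel gripper is mounted at the origin on the work surface. World frame = base frame: x ahead of the robot, y to its left, z up, the work surface at z = 0. Lengths are in mm, angles in rad, forces in N, time in s.
With the tool pointing down it reaches from about 400 to 850 mm from the base axis. Payload 4.5 kg.
Tool frame: the origin (TCP) lies at the very end of the fingers, on their centre line; the grasp point (between the pads) lies 19 mm behind it; z points along the fingers, y is the line along which they close (so a half turn about z gives the same grasp; the last joint's range is limited). The gripper opens to 85 mm and grips with 20 to 120 N. Pads are 22 mm wide; open, the fingers measure 114 mm over their backs; the gripper's body (76 mm by 85 mm) begins 54 mm behind the grasp point. The pads swing forward as they close: fully open they stand 13 mm farther back than shut.
Start: joints at [-1.266, 0.689, -0.195, 1.565, 0.157, 0.902, -0.215], TCP at [167.168, 602.253, 231.317] pointing down, gripper open.
Joint ranges: [-3.01, 3.01], [-0.46, 2.08], [-1.47, 1.51], [0.13, 2.56], [-1, 4.14], [0.04, 2.09], [-2.66, 2.66]. Speed limits (rad/s): [2.57, 2.57, 3.14, 3.14, 3.14, 3.14, 3.14].

## Interface

Orientations are given as a 3x3 rotation matrix whose columns are the frame's x, y, z axes.
In Python, from rig import r gives the robot as it stands.
- The arm moves only by the tool servo_tool, never from a script. Its argument "series" is one flat list of numbers, 5 for each row, row after row: the closure, from -1 (fully open) to 1 (shut), so that 0 is half open, then the shift along the world's x, y, z scaled (see below), then the turn about the world's z scaled (see below). In form: [grip, x, y, z, twist, grip, x, y, z, twist, ...]. A call has 1 to 20 rows; each row shifts and turns the commanded pose from where the row before left it; what a row does not reach is not made up. The controller multiplies each number of a shift by 0.5 m and each number of a turn by pi rad. A row lasts 1/12 s, in which the tool goes at most 41.7 mm and 7.16 degrees, less where a joint would pass 70% of its speed; a pose out of reach is approached as far as the arm can. A call with a number of a shift or a turn outside -1 to 1 is refused whole. A call with a gripper value outside its range is refused whole. The fingers move at their own pace and stop on an object; "newtons" is the grip in N (left out, the last holds). Time passes only in rows, so rows that do not move let the fingers close. It gives the time, the measured TCP pose, the force, the opening and the grip force at its end, in the units of the state.
- r.observe(): the state, without advancing time (a new reading comes with each control period).
- r.capture(name): name is "scene" or "top" or "wrist"; returns the picture (400x640x3 uint8, blue, green, red); there is no depth.
- r.calibration(name): a dict with "vertical_fov" (degrees; the focal length in pixels is half the picture's height over the tangent of half this angle, whatever the lens; pixels are square), "cx", "cy" (the principal point, pixels), "R" (3x3) and "t" (3): a world point X has camera coordinates R X + t. Camera axes: x right, y down, z forward; pixel columns grow to the right and rows downward; lengths in mm; the calibration is good to about 2 mm. The wrist camera is an equidistant fisheye: a pixel r from the principal point sees the ray r / f radians off the axis. A picture is of the moment at which its call begins: read the wrist's pose just before it. calibration takes no time and is no camera call; for the wrist camera it gives the pose at the moment of the call.
- r.job_done(): hands the job in; it is judged then, once.
Trained networks look in the newest picture that a camera, given by its name, has taken for a name from the list of things; names that differ only in an ending like _2 or _b are one class to them, and where a whole thing is asked for, a point or a joint stands for the part that bears it (a point fixed in the world has none). Each returns a list of dicts, best first, with "confidence" (0 to 1); they miss things now and then, are a little off and sometimes report something else, mostly with a low value. They report only what shows in the picture. A call takes as long as a camera call. They do not tell look-alikes from the thing itself.
- r.masks_of(thing, camera): "mask" (400x640 bool, what is visible of it) and "at" ([column, row] in pixels, amid what is visible of it).
- r.landmark_of(thing, camera): "at" ([column, row] in pixels: a listed point, or the origin of a listed thing).
The state is a dict: "time": time; "joints": joint angles; "dq": joint speeds; "effort": joint torques, N m; "tcp_pos": TCP position; "ee_rot": TCP orientation; "wrist_force": force on the tool from outside, world axes, zero at the start; "wrist_torque": the same for the moment, N m; "opening": opening from 0.0 (shut) to 1.0 (fully open); "finger_force": force on a finger pad.
Only numpy, scipy, OpenCV 4.12 (cv2) and the standard library are available. Lean on these libraries where they do the work, as an engineer would, in place of code of your own. Each camera call takes 0.05 s, during which the arm holds its last target. There are 200 camera calls.

## Working session

There is one attempt and no reset: what is moved stays moved. The work goes in short steps, Python scripts to look and compute and a tool call to move; the robot and the scene stay as the last step left them, time stands still between calls to the robot, and variables do not carry over. Pictures are saved under pics/ and viewed, at most 10 in all, crops included, and the job is handed in when it is done.

Besides the shell and the picture viewer there is one more tool, called after "Request:" as a command line: name --argument value ..., lists and objects as JSON in quotes. servo_tool: Moves the arm, as the interface text tells. Its arguments: {"type":"object","properties":{"series":{"type":"array"},"newtons":{"type":"number"}},"required":["series"]}

```bash
mkdir -p pics; ls; cat > h.py <<'E'
import numpy as np, cv2
from rig import r
def f(c): return 200/np.tan(np.radians(c["vertical_fov"])/2)
def ray(cam,px,c=None):
    c=c or r.calibration(cam); R=np.array(c["R"]);t=np.array(c["t"])
    u=np.array([px[0]-c["cx"],px[1]-c["cy"]])/f(c)
    if cam=="wrist":
        a=np.hypot(*u); d=np.array([*(u/a*np.sin(a)),np.cos(a)]) if a>0 else np.array([0,0,1.])
    else: d=np.array([*u,1.])
    d=R.T@d; return -R.T@t, d/np.linalg.norm(d)
def tri(rays):
    A=np.zeros((3,3));b=np.zeros(3)
    for o,d in rays:
        P=np.eye(3)-np.outer(d,d);A+=P;b+=P@o
    x=np.linalg.solve(A,b); return x,[float(np.linalg.norm((np.eye(3)-np.outer(d,d))@(x-o))) for o,d in rays]
def atz(cam,px,z):
    o,d=ray(cam,px); return o+d*(z-o[2])/d[2]
E
python3 - <<'E'
from h import *
ims=[]
for c in ["scene","top"]:
    im=r.capture(c); cv2.imwrite(f"pics/{c}0.png",im)
    for t in ["stop_wing","stop","plunger_top","console","gauge"]:
        print(c,t,[(np.round(d["at"],1).tolist(),round(d["confidence"],2)) for d in r.landmark_of(t,c)][:4])
    k=r.calibration(c); print(k["vertical_fov"], np.round(-np.array(k["R"]).T@k["t"]))
print(r.observe())
E
```

```text
pics
scene stop_wing [([325.4, 202.0], 0.69)]
scene stop [([327.1, 217.3], 0.78)]
scene plunger_top [([406.7, 145.9], 0.64), ([383.3, 172.7], 0.51), ([315.4, 250.7], 0.37)]
scene console []
scene gauge [([201.0, 259.5], 0.7)]
46.1049820048421 [1584. -585. 1097.]
top stop_wing [([321.0, 171.3], 0.74)]
top stop [([318.4, 164.9], 0.64)]
top plunger_top [([218.1, 198.6], 0.78), ([161.4, 228.6], 0.63)]
top console [([331.3, 169.4], 0.89)]
top gauge [([434.4, 211.4], 0.76)]
45.921389808425445 [ 272.   24. 1607.]
{'time': 0.6, 'joints': array([-1.26620226,  0.68909624, -0.1946541 ,  1.56533535,  0.15731441,
        0.90248743, -0.21508148]), 'dq': array([-0.0014268 , -0.00017374,  0.00057535,  0.00085545, -0.00132153,
       -0.00044945, -0.00041103]), 'effort': array([ 4.53095590e-04, -5.39303291e+01, -1.26603786e+00, -1.58813131e+01,
        9.94250266e-03,  1.80485229e-03, -1.18292576e-05]), 'tcp_pos': array([167.13780357, 602.24651612, 231.31098835]), 'ee_rot': array([[-9.63584440e-01,  2.67404237e-01, -1.60091043e-05],
       [ 2.67404235e-01,  9.63584439e-01,  6.71413099e-05],
       [ 3.33799946e-05,  6.04154192e-05, -9.99999998e-01]]), 'wrist_force': array([-0.83694904,  0.02889464, -0.34152494]), 'wrist_torque': array([ 0.04256891,  0.02112565, -0.03402525]), 'finger_force': 0.0, 'opening': 1.0004101727418435}
```

View pics/scene0.png

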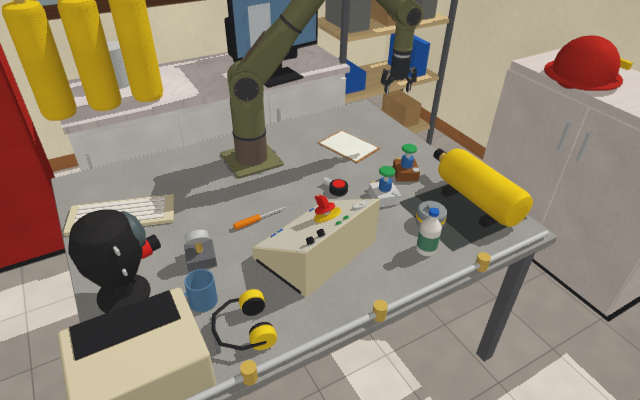

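View pics/top0.png

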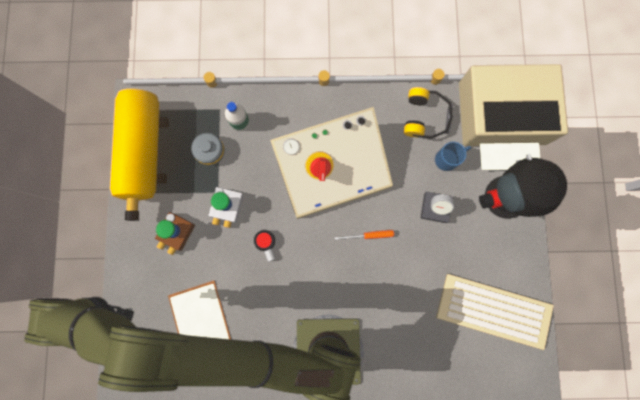

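The scene shows two green plungers: one on a grey aluminium block (scene 383,173; top 218,199) and one on a brown block (scene 407,146; top 161,229). The aluminium one beside the console fits the description, and the brown one is the decoy. The stop is at scene (325,205), top (320,168). I'll confirm both in an enlarged crop.

```bash
python3 - <<'E'
from h import *
s=cv2.imread("pics/scene0.png");t=cv2.imread("pics/top0.png")
z=lambda im,x,y,w,h,W,H:cv2.resize(im[y:y+h,x:x+w],(W,H),interpolation=cv2.INTER_CUBIC)
a=np.hstack([z(s,295,180,60,45,400,300),z(t,290,145,60,45,400,300)])
b=np.hstack([z(s,355,135,80,60,400,300),z(t,145,185,110,82,400,300)])
cv2.imwrite("pics/crop1.png",np.vstack([a,b]))
for n,p,q in [("wing",(325.4,202),(321,171.3)),("stop",(327.1,217.3),(318.4,164.9)),("pl",(383.3,172.7),(218.1,198.6)),("brown",(406.7,145.9),(161.4,228.6))]:
    x,e=tri([ray("scene",p),ray("top",q)]);print(n,x.round(1),np.round(e,1))
print("plunger z134",atz("scene",(383.3,172.7),134).round(1),atz("top",(218.1,198.6),134).round(1))
print("console",atz("top",(331.3,169.4),0).round(1))
# console corners in top: front-left, front-right at z=45, back z=184
for p,zz in [((298,217),45),((392,186),45),((271,141),184),((374,108),184)]: print(p,atz("top",p,zz).round(1))
E
```

```text
wing [571.5  19.8 158.7] [5. 5.]
stop [598.   20.7 114.8] [2.7 2.7]
pl [486.7 332.9 120.9] [12. 12.]
brown [393.7 507.1 133.8] [9.6 9.6]
plunger z134 [499.2 307.9 134. ] [490.9 340.9 134. ]
console [607.9 -21.5   0. ]
(298, 217) [438.6  93.3  45. ]
(392, 186) [ 538.8 -222.9   45. ]
(271, 141) [662.1 169.5 184. ]
(374, 108) [ 764.5 -153.9  184. ]
```

View pics/crop1.png

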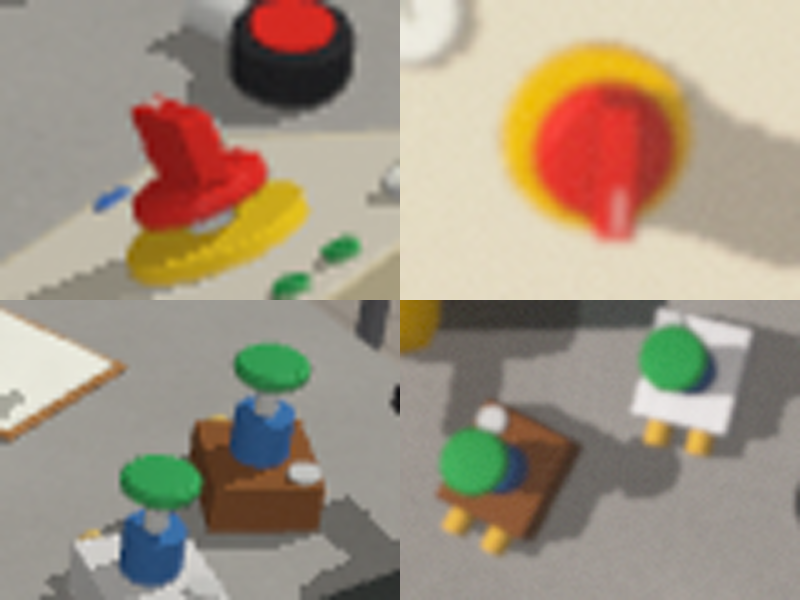

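The crop confirms that the lower-left plunger on the white aluminium block is the right one, and the other is brown. I'll move above the stop with the fingers shut.

Request:
servo_tool --newtons 40 --series '[1,0.04,-0.068,0.012,0,1,0.04,-0.068,0.012,0,1,0.04,-0.068,0.012,0,1,0.04,-0.068,0.012,0,1,0.04,-0.068,0.012,0,1,0.04,-0.068,0.012,0,1,0.04,-0.068,0.012,0,1,0.04,-0.068,0.012,0,1,0.04,-0.068,0.012,0,1,0.04,-0.068,0.012,0,1,0.04,-0.068,0.012,0,1,0.04,-0.068,0.012,0,1,0.04,-0.068,0.012,0,1,0.04,-0.068,0.012,0,1,0.04,-0.068,0.012,0,1,0.04,-0.068,0.012,0,1,0.04,-0.068,0.012,0,1,0,0,0,0,1,0,0,0,0]'

```text
time: 2.18
tcp_pos: [508.2, 21.6, 333.4]
ee_rot: [[-0.962, 0.273, 0.001], [0.273, 0.962, -0.001], [-0.001, -0.0, -1.0]]
wrist_force: [-0.5, 1.1, 0.7]
opening: -0.0
finger_force: 0.0
```

```bash
python3 - <<'E'
from h import *
c=r.calibration("wrist"); im=r.capture("wrist"); cv2.imwrite("pics/w1.png",im)
import pickle; pickle.dump(c,open("w1.pkl","wb"))
for t in ["stop_wing","stop"]:
    print(t,[(np.round(d["at"],1).tolist(),round(d["confidence"],2)) for d in r.landmark_of(t,"wrist")][:3])
print(np.round(-np.array(c["R"]).T@c["t"]),np.round(c["R"],3),c["cx"],c["cy"],f(c))
E
```

```text
stop_wing [([328.8, 238.2], 0.93)]
stop [([340.1, 243.9], 0.95)]
[440.  40. 475.] [[ 0.274  0.962 -0.002]
 [ 0.925 -0.263  0.274]
 [ 0.263 -0.077 -0.962]] 321.26348327627574 201.6398162900086 309.70691628693146
```

View pics/w1.png

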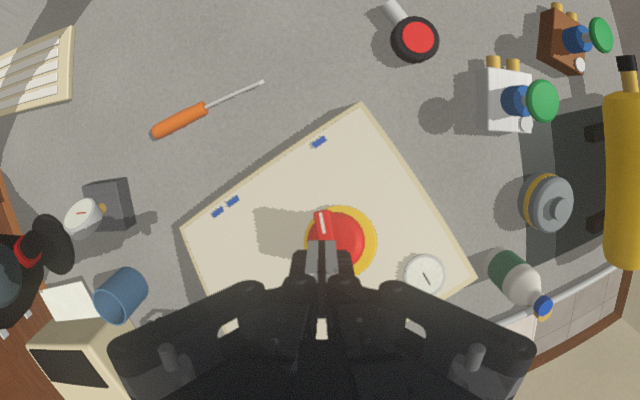

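The wrist view shows the stop wing with its near end at (322,215), the yellow collar around (340,244), and the gripper hiding its far side. The aluminium plunger is at (542,101). I'll fit the stop model to the red pixels in the three views.

```bash
cat > fit.py <<'E'
from h import *
import pickle
from scipy.optimize import minimize
def proj(c,X,fish):
    P=X@np.array(c["R"]).T+c["t"]
    if fish:
        rr=np.hypot(P[:,0],P[:,1]);s=np.arctan2(rr,P[:,2])/rr*f(c)
    else: s=f(c)/P[:,2]
    return P[:,:2]*s[:,None]+[c["cx"],c["cy"]]
def frame(yaw):
    cx=np.array([np.cos(yaw),np.sin(yaw),0]);n=-.5*cx+np.array([0,0,.8660254])
    e1=-.8660254*cx-np.array([0,0,.5]); return n,e1,np.cross(n,e1)   # n, downslope, e2
def wing(p,push=0):
    O=p[:3];n,e1,e2=frame(p[3]);a=p[4]
    d=np.cos(a)*e1-np.sin(a)*e2   # clockwise from outside
    return O+n*(63-push),n,d,np.cross(n,d)
th=np.linspace(0,2*np.pi,40)[:,None]
def sil(c,p,fish,push=0):
    W,n,d,y=wing(p,push);S=8
    b,_=np.cross(n,d),0
    cyl=lambda r0,z0,z1:np.vstack([W+r0*(np.cos(th)*d+np.sin(th)*b)+n*z for z in (z0,z1)])
    box=np.array([W+i*32*d+j*9*b+n*k for i in(-1,1) for j in(-1,1) for k in(-24,10)])
    m=np.zeros((400,640),np.uint8)
    for X in (cyl(35,-40,-24),box):
        h=cv2.convexHull(proj(c,X,fish).astype(np.float32))
        cv2.fillConvexPoly(m,np.round(h*256).astype(np.int32),255,cv2.LINE_AA,8)
    return m/255.
def red(im):
    h=cv2.cvtColor(im,cv2.COLOR_BGR2HSV);return (((h[...,0]<10)|(h[...,0]>172))&(h[...,1]>150)&(h[...,2]>60)).astype(float)
def fit(views,p0,push=0,lm=[]):
    data=[]
    for cam,im,c in views:
        u=proj(c,p0[None,:3],cam=="wrist")[0].astype(int);w=45 if cam=="wrist" else 28
        roi=np.zeros((400,640));roi[u[1]-w:u[1]+w,u[0]-w:u[0]+w]=1
        if cam=="wrist":
            v=cv2.cvtColor(im,cv2.COLOR_BGR2HSV); occ=((v[...,1]<110)&(v[...,2]<165)).astype(np.uint8)
            cv2.ellipse
            roi*=1-cv2.dilate(occ,np.ones((5,5)))
            roi[262:]=0
        data.append((cam,c,red(im)*roi,roi))
    def cost(p):
        s=0
        for cam,c,m,roi in data:
            s+=np.sum(np.abs(sil(c,p,cam=="wrist",push)-m)*roi)/m.sum()
        for cam,c,uw,us in lm:
            W=wing(p,push)[0]; s+=.0005*(np.sum((proj(c,W[None],cam=="wrist")[0]-uw)**2)+np.sum((proj(c,p[None,:3],cam=="wrist")[0]-us)**2))
        return s+((p[3]-.307)/.06)**2*.02
    best=None
    for a in (p0[4]-.4,p0[4],p0[4]+.4):
        q=np.array([*p0[:4],a]);sim=np.vstack([q]+[q+np.eye(5)[i]*[6,6,6,.05,.2][i] for i in range(5)])
        o=minimize(cost,q,method="Nelder-Mead",options=dict(initial_simplex=sim,maxiter=700,xatol=1e-3,fatol=1e-5))
        print(o.x.round(3),round(o.fun,4))
        if best is None or o.fun<best.fun:best=o
    return best.x
E
python3 - <<'E'
from fit import *
cs,ct,cw=r.calibration("scene"),r.calibration("top"),pickle.load(open("w1.pkl","rb"))
for n,q in [("wing",[(325.4,202),(321,171.3),(328.8,238.2)]),("stop",[(327.1,217.3),(318.4,164.9),(340.1,243.9)])]:
    x,e=tri([ray("scene",q[0]),ray("top",q[1]),ray("wrist",q[2],cw)]);print(n,x.round(1),np.round(e,1))
V=[("scene",cv2.imread("pics/scene0.png"),cs),("top",cv2.imread("pics/top0.png"),ct),("wrist",cv2.imread("pics/w1.png"),cw)]
lm=[("scene",cs,(325.4,202),(327.1,217.3)),("top",ct,(321,171.3),(318.4,164.9)),("wrist",cw,(328.8,238.2),(340.1,243.9))]
p=fit(V,np.array([600,20,112,.307,.35]),0,lm)
W,n,d,y=wing(p);print("wing",W.round(1),n.round(3),d.round(3),y.round(3))
np.save("p.npy",p)
# console-plane consistency: height of panel at O
# plunger
print("pl",tri([ray("scene",(387.2,171)),ray("top",(220.6,200.8)),ray("wrist",(542,101),cw)]))
ov=V[2][1].copy()
m=sil(cw,p,True)>.5
cn,_=cv2.findContours(m.astype(np.uint8),0,1);cv2.drawContours(ov,cn,-1,(255,0,255),1)
o2=V[0][1].copy();cn,_=cv2.findContours((sil(cs,p,False)>.5).astype(np.uint8),0,1);cv2.drawContours(o2,cn,-1,(255,0,255),1)
o3=V[1][1].copy();cn,_=cv2.findContours((sil(ct,p,False)>.5).astype(np.uint8),0,1);cv2.drawContours(o3,cn,-1,(255,0,255),1)
z=lambda im,x,y:cv2.resize(im[y:y+60,x:x+50],(266,320),interpolation=0)
cv2.imwrite("pics/ov.png",np.hstack([z(o2,300,180),z(o3,295,140),cv2.resize(ov[190:290,290:380],(266,320),interpolation=0)]))
E
```

```text
wing [571.1  16.8 159.6] [7.7 2.6 5.6]
stop [598.6  20.1 115.6] [2.4 3.2 1.1]
[5.98472e+02 1.85220e+01 1.16601e+02 2.64000e-01 4.25000e-01] 1.0807
[5.99095e+02 1.92580e+01 1.16107e+02 2.84000e-01 4.58000e-01] 1.0816
[5.97556e+02 1.91290e+01 1.18744e+02 3.11000e-01 7.90000e-01] 1.1207
wing [568.1  10.3 171.2] [-0.483 -0.13   0.866] [-0.869  0.193 -0.455] [-0.107 -0.973 -0.206]
pl (array([484.38915781, 336.0123406 , 122.9977956 ]), [1.0211448303582555, 1.2808298798824524, 1.4835109341602761])
```

View pics/ov.png

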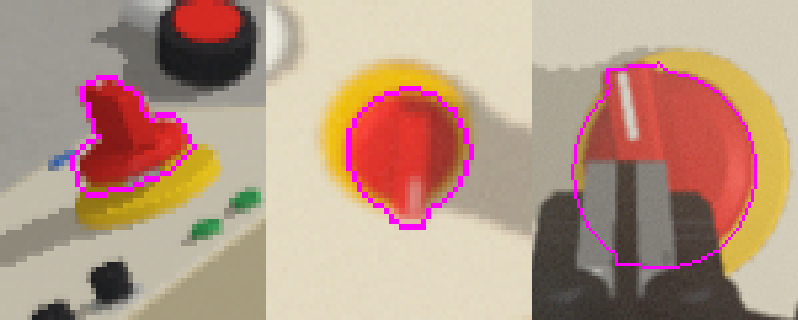

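The fit matches well: the outline hugs the head in all three views, with the wing near (568,10,171) and a turn of about 0.4. Next I'll approach just above the wing top.

Request:
servo_tool --series '[1,0.0225,-0.008,-0.07,0,1,0.0225,-0.008,-0.07,0,1,0.0225,-0.008,-0.07,0,1,0.0225,-0.008,-0.066,0,1,0,0,0,0]'

```text
time: 2.75
tcp_pos: [549.4, 9.0, 189.3]
ee_rot: [[-0.964, 0.265, -0.01], [0.265, 0.964, -0.0], [0.01, -0.003, -1.0]]
wrist_force: [-0.7, -0.6, -0.7]
opening: -0.002
finger_force: 0.0
```

Request:
servo_tool --series '[1,0.004,0.001,-0.007,0,1,0.004,0.001,-0.007,0,1,0,0,0,0]'

```text
time: 3.0
tcp_pos: [556.9, 10.7, 189.7]
ee_rot: [[-0.964, 0.266, 0.003], [0.266, 0.964, 0.001], [-0.002, 0.002, -1.0]]
wrist_force: [0.0, 0.5, -1.0]
opening: -0.002
finger_force: 0.0
```

Request:
servo_tool --series '[1,0.002,0.0005,-0.0035,0,1,0.002,0.0005,-0.0035,0,1,0.002,0.0005,-0.0035,0,1,0.002,0.0005,-0.0035,0,1,0,0,0,0]'

```text
time: 3.42
tcp_pos: [560.6, 10.5, 181.5]
ee_rot: [[-0.964, 0.267, 0.001], [0.267, 0.964, 0.0], [-0.001, 0.001, -1.0]]
wrist_force: [-0.5, -0.1, 1.0]
opening: 0.001
finger_force: 0.8
```

Request:
servo_tool --series '[1,0.002,0.0005,-0.0035,0,1,0.002,0.0005,-0.0035,0,1,0,0,0,0]'

```text
time: 3.67
tcp_pos: [562.1, 10.6, 177.3]
ee_rot: [[-0.964, 0.268, -0.001], [0.268, 0.964, -0.0], [0.001, -0.0, -1.0]]
wrist_force: [1.0, 0.1, 1.3]
opening: -0.0
finger_force: 0.7
```

Request:
servo_tool --series '[1,0.002,0.0005,-0.0035,0,1,0.002,0.0005,-0.0035,0,1,0,0,0,0]'

```text
time: 3.92
tcp_pos: [562.7, 10.6, 176.1]
ee_rot: [[-0.963, 0.268, -0.002], [0.268, 0.963, -0.001], [0.002, -0.002, -1.0]]
wrist_force: [-8.2, -0.6, 21.3]
opening: -0.004
finger_force: 11.2
```

The normal force rose to 22 N after a travel consistent with the snap and the end stop. I'll back off to the right side of the wing and check.

Request:
servo_tool --series '[1,-0.02,-0.006,0.04,0,1,-0.014,-0.035,0.01,0,1,0,-0.04,0,0,1,0,0,0,0]'

```text
time: 4.25
tcp_pos: [546.7, -34.6, 199.5]
ee_rot: [[-0.962, 0.273, -0.0], [0.273, 0.962, -0.004], [-0.001, -0.004, -1.0]]
wrist_force: [-0.0, -0.7, -0.4]
opening: 0.001
finger_force: 0.0
```

```bash
cat > look.py <<'E'
from fit import *
import sys
o=r.observe();print(np.round(o["time"],2),o["tcp_pos"].round(1),o["wrist_force"].round(1))
tag=sys.argv[1];V=[]
for cam in sys.argv[2:]:
    c=r.calibration(cam);im=r.capture(cam);cv2.imwrite(f"pics/{cam}_{tag}.png",im);V.append((cam,im,c))
p0=np.load("p.npy")
def cost(q,o=False):
    p=p0.copy();p[4]=q[1];s=0
    for cam,im,c in V:
        u=proj(c,p0[None,:3],False)[0].astype(int);roi=np.zeros((400,640));roi[u[1]-28:u[1]+28,u[0]-28:u[0]+28]=1
        hsv=cv2.cvtColor(im,cv2.COLOR_BGR2HSV);occ=cv2.dilate(((hsv[...,2]<60)).astype(np.uint8),np.ones((3,3)))
        roi*=1-occ;m=red(im)*roi;s+=np.sum(np.abs(sil(c,p,False,q[0])-m)*roi)
    return s
res=[(cost((u,a)),u,a) for u in range(-4,16,2) for a in np.arange(0,1.5,.1)]
for x in sorted(res)[:4]:print(np.round(x,2))
E
python3 look.py in scene top
```

```text
4.25 [546.7 -34.6 199.5] [-0.  -0.7 -0.4]
[377.27   8.     0.4 ]
[377.41  10.     0.4 ]
[377.69   6.     0.8 ]
[377.7   8.    0.5]
```

```bash
python3 - <<'E'
from h import *
z=lambda n:cv2.resize(cv2.imread(n)[175:235,290:355],(390,360),interpolation=cv2.INTER_CUBIC)
cv2.imwrite("pics/cmp.png",np.hstack([z("pics/scene0.png"),z("pics/scene_in.png")]))
E
```

```text
(no output)
```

View pics/cmp.png

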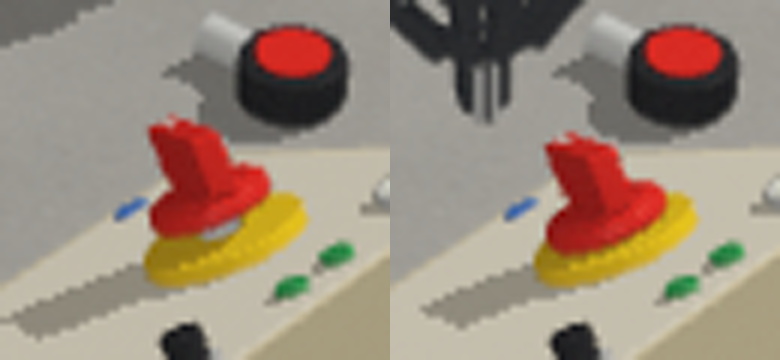

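The stop is in: the cap now sits directly on the collar and the steel neck is gone. I'll work out the sweep path for the shut fingers.

```bash
python3 - <<'E'
from fit import *
p=np.load("p.npy");tx=np.array([-.962,.273]);ty=np.array([.273,.962])
for a in np.arange(.4,1.31,.1):
    p[4]=a;W,n,d,_=wing(p,10-4*max(0,(a-.4)/.9));b=np.cross(n,d)
    if b[1]>0:b=-b
    h=b[:2]/np.linalg.norm(b[:2]);s=11*abs(h@tx)+14.5*abs(h@ty)
    top=W+22*d+10*n; c=W+22*d+9*b
    print(a.round(1),(c[:2]+h*s).round(1),"wingtop z",top[2].round(1),"cap z",(W+22*d+20*b-24*n)[2].round(1), b.round(2))
print(r.observe()["tcp_pos"])
E
```

```text
0.4 [551.5  -9.7] wingtop z 161.0 cap z 127.7 [-0.09 -0.98 -0.19]
0.5 [549.5  -6.5] wingtop z 161.9 cap z 127.7 [-0.17 -0.96 -0.24]
0.6 [547.8  -3. ] wingtop z 162.9 cap z 127.8 [-0.26 -0.92 -0.28]
0.7 [545.9  -1. ] wingtop z 163.9 cap z 128.0 [-0.34 -0.88 -0.32]
0.8 [544.    1.1] wingtop z 165.0 cap z 128.4 [-0.42 -0.83 -0.36]
0.9 [542.3   3.5] wingtop z 166.2 cap z 129.0 [-0.49 -0.78 -0.39]
1.0 [540.9   6.2] wingtop z 167.5 cap z 129.7 [-0.56 -0.71 -0.42]
1.1 [539.7   9.3] wingtop z 168.9 cap z 130.5 [-0.63 -0.64 -0.45]
1.2 [538.9  12.6] wingtop z 170.3 cap z 131.5 [-0.68 -0.56 -0.47]
1.3 [538.6  16.1] wingtop z 171.7 cap z 132.6 [-0.74 -0.48 -0.48]
[547.04817351 -30.16942641 199.0818796 ]
```

Request:
servo_tool --series '[1,0.004,0,-0.05,0,1,0.004,0.004,-0.054,0,1,0,0,0,0,1,0,0,0,0]'

```text
time: 4.68
tcp_pos: [550.2, -26.0, 146.3]
ee_rot: [[-0.964, 0.266, -0.004], [0.266, 0.964, 0.001], [0.004, -0.0, -1.0]]
wrist_force: [0.2, -0.2, 0.4]
opening: 0.002
finger_force: 0.0
```

Request:
servo_tool --series '[1,0,0.012,0,0,1,0,0.012,0,0,1,0,0.008,0,0,1,-0.002,0.007,0.001,0,1,-0.002,0.007,0.001,0,1,0,0,0,0]'

```text
time: 5.18
tcp_pos: [549.6, -5.4, 148.9]
ee_rot: [[-0.963, 0.268, 0.001], [0.268, 0.963, -0.002], [-0.002, -0.002, -1.0]]
wrist_force: [2.4, -3.9, -0.4]
opening: -0.004
finger_force: 1.7
```

Contact with about 4 N, so the head is turning. I'll continue the arc.

Request:
servo_tool --series '[1,-0.003,0.006,0.001,0,1,-0.003,0.006,0.001,0,1,-0.003,0.006,0.001,0,1,-0.003,0.006,0.001,0,1,0,0,0,0]'

```text
time: 5.6
tcp_pos: [541.8, 4.5, 150.6]
ee_rot: [[-0.963, 0.27, -0.002], [0.27, 0.963, -0.004], [0.001, -0.005, -1.0]]
wrist_force: [-1.5, -6.9, 1.2]
opening: 0.0
finger_force: 3.0
```

Request:
servo_tool --series '[1,-0.002,0.007,0.001,0,1,-0.002,0.007,0.001,0,1,0,0,0,0]'

```text
time: 5.85
tcp_pos: [539.0, 12.4, 151.4]
ee_rot: [[-0.963, 0.269, -0.004], [0.269, 0.963, -0.004], [0.003, -0.005, -1.0]]
wrist_force: [-2.1, -5.6, 1.7]
opening: -0.006
finger_force: 2.7
```

Request:
servo_tool --series '[1,0,0.006,0.001,0,1,0,0,0,0,1,-0.03,-0.03,0,0,1,-0.03,-0.04,0.05,0,1,-0.04,0,0.06,0,1,0,0,0,0]'

```text
time: 6.35
tcp_pos: [489.4, -18.2, 210.6]
ee_rot: [[-0.963, 0.27, 0.003], [0.27, 0.963, -0.001], [-0.003, 0.0, -1.0]]
wrist_force: [-0.6, 0.7, 0.1]
opening: -0.003
finger_force: 0.0
```

```bash
python3 look.py out scene top; python3 - <<'E'
from h import *
z=lambda n:cv2.resize(cv2.imread(n)[175:235,290:355],(390,360),interpolation=cv2.INTER_CUBIC)
cv2.imwrite("pics/cmp2.png",np.hstack([z("pics/scene0.png"),z("pics/scene_out.png")]))
for c in("scene","top"):
  for t in ("plunger_top",):
    print(c,[(np.round(d["at"],1).tolist(),round(d["confidence"],2)) for d in r.landmark_of(t,c)][:4])
    for d in r.masks_of(t,c)[:3]:
        ys,xs=np.where(d["mask"]);im=cv2.imread(f"pics/{c}_out.png");h=cv2.cvtColor(im,cv2.COLOR_BGR2HSV)
        g=d["mask"]&(h[...,0]>45)&(h[...,0]<80)&(h[...,1]>120);gy,gx=np.where(g)
        print(d["at"],d["confidence"],len(xs),"green bbox centre",(gx.min()+gx.max())/2 if len(gx) else 0,(gy.min()+gy.max())/2 if len(gx) else 0,len(gx))
E
```

```text
6.35 [489.4 -18.2 210.6] [-0.6  0.7  0.1]
[487.02   0.     1.1 ]
[487.35  -4.     1.1 ]
[488.37  -2.     1.1 ]
[488.51   2.     1.1 ]
scene [([385.2, 170.4], 0.55), ([407.3, 144.0], 0.45)]
[383.9, 174.6] 0.44 170 green bbox centre 386.5 171.0 130
top [([219.0, 198.1], 0.71), ([161.1, 227.3], 0.61)]
[163.3, 229.9] 0.77 285 green bbox centre 165.5 229.0 245
[309.6, 169.7] 0.63 78 green bbox centre 0 0 0
[219.5, 198.3] 0.58 288 green bbox centre 219.5 200.5 226
```

View pics/cmp2.png

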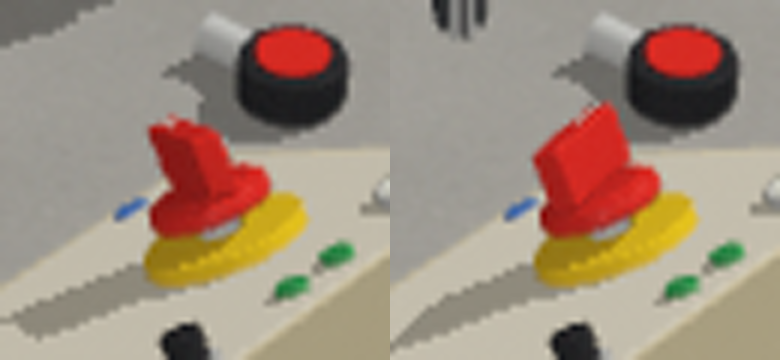

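The stop is fully out again: the steel neck is visible as in the first picture, and the head has turned to about 1.1. Now to the plunger at about (485,336).

Request:
servo_tool --series '[1,0,0.079,0,0,1,0,0.079,0,0,1,0,0.079,0,0,1,0,0.079,0,0,1,0,0.079,0,0,1,0,0.079,0,0,1,0,0.079,0,0,1,0,0.079,0,0,1,0,0.078,0,0,1,0,0,-0.04,0,1,0,0,-0.04,0,1,0,0,0,0,1,0,0,0,0]'

```text
time: 7.73
tcp_pos: [490.2, 337.2, 165.1]
ee_rot: [[-0.964, 0.267, -0.003], [0.267, 0.964, -0.003], [0.002, -0.003, -1.0]]
wrist_force: [0.2, -0.4, 0.5]
opening: 0.0
finger_force: 0.0
```

```bash
python3 - <<'E'
from h import *
print(r.observe()["tcp_pos"])
ims=[r.capture(c) for c in("wrist","scene")]
a=cv2.resize(ims[0],(480,300));b=cv2.resize(ims[1][120:200,340:425],(318,300),interpolation=cv2.INTER_CUBIC)
cv2.imwrite("pics/pl.png",np.hstack([a,b]))
E
```

```text
[490.21730242 337.18518835 165.12404069]
```

View pics/pl.png

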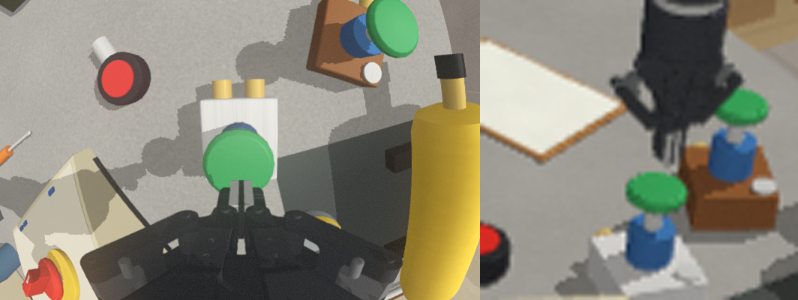

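```bash
python3 - <<'E'
from h import *
print(atz("wrist",(318,217),130).round(1),tri([ray("wrist",(318,217)),ray("scene",(386.5,171)),ray("top",(219.5,200.5))]))
E
```

```text
[481.9 337.3 130. ] (array([484.58896269, 336.6045269 , 123.47597859]), [0.5097354172515606, 2.179650688043445, 2.499205061090541])
```

The fingers are right above the disc on the aluminium block, with its centre near (483,337). Pushing down.

Request:
servo_tool --series '[1,-0.007,0,-0.028,0,1,-0.007,0,-0.028,0,1,0,0,-0.015,0,1,0,0,-0.012,0,1,0,0,-0.01,0,1,0,0,-0.008,0,1,0,0,0,0]'

```text
time: 8.42
tcp_pos: [484.1, 337.7, 116.4]
ee_rot: [[-0.964, 0.268, -0.0], [0.268, 0.964, -0.0], [0.0, -0.0, -1.0]]
wrist_force: [-3.8, -0.7, 6.1]
opening: 0.002
finger_force: 2.9
```

Request:
servo_tool --series '[1,0,0,-0.006,0,1,0,0,-0.004,0,1,0,0,0,0]'

```text
time: 8.67
tcp_pos: [484.2, 337.7, 111.9]
ee_rot: [[-0.963, 0.268, 0.0], [0.268, 0.963, 0.0], [-0.0, 0.0, -1.0]]
wrist_force: [-3.6, -1.2, 7.3]
opening: 0.001
finger_force: 3.4
```

Request:
servo_tool --series '[1,0,0,-0.004,0,1,0,0,-0.003,0,1,0,0,0,0,1,0,0,0,0]'

```text
time: 9.0
tcp_pos: [484.3, 337.8, 108.9]
ee_rot: [[-0.964, 0.268, 0.0], [0.268, 0.964, 0.0], [-0.0, 0.0, -1.0]]
wrist_force: [-3.1, -1.3, 8.3]
opening: -0.001
finger_force: 3.7
```

Request:
servo_tool --series '[1,0,0,-0.003,0,1,0,0,-0.002,0,1,0,0,0,0,1,0,0,0,0]'

```text
time: 9.33
tcp_pos: [484.3, 337.8, 108.6]
ee_rot: [[-0.963, 0.268, 0.001], [0.268, 0.963, 0.001], [-0.001, 0.001, -1.0]]
wrist_force: [-6.7, -4.0, 24.9]
opening: 0.001
finger_force: 12.1
```

Hard stop reached: the force is 25 N with no further travel. I'll release and clear.

Request:
servo_tool --series '[1,0,0,0.03,0,1,0,0,0.07,0,1,0,0,0.08,0,1,-0.05,0,0.06,0,1,-0.07,0,0.02,0,1,-0.07,0,0,0,1,0,0,0,0,1,0,0,0,0]'

```text
time: 10.0
tcp_pos: [388.0, 338.4, 236.2]
ee_rot: [[-0.964, 0.265, 0.001], [0.265, 0.964, 0.001], [-0.001, 0.001, -1.0]]
wrist_force: [1.3, 0.1, -0.1]
opening: -0.001
finger_force: 0.0
```

```bash
python3 - <<'E'
from h import *
ims=[r.capture(c) for c in("scene","top")]
a=ims[0][120:280,180:430]
cv2.imwrite("pics/fin.png",np.hstack([cv2.resize(a,(780,500),interpolation=cv2.INTER_CUBIC)]))
print(r.observe()["tcp_pos"])
E
```

```text
[390.56833663 337.95628593 235.67166651]
```

View pics/fin.png

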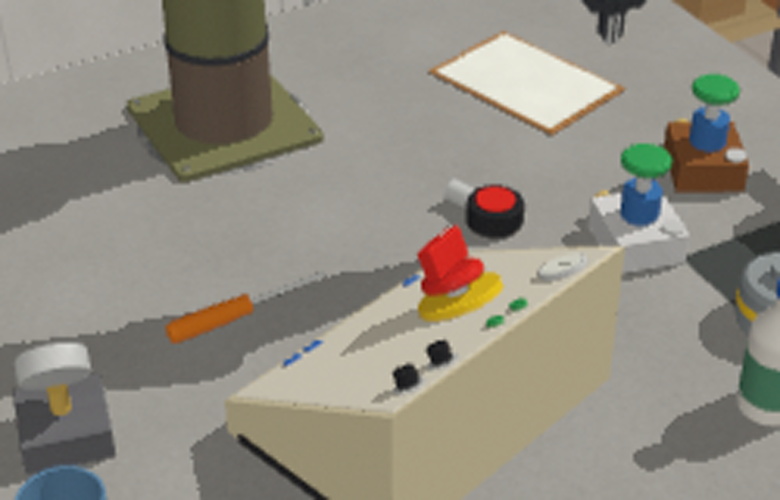

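The final picture shows the stop out (450,275), the plunger back up (645,160), the bystanders in view unmoved, and the arm clear of everything.

```bash
python3 -c "
from rig import r
print(r.job_done())"
```

```text
the job is handed in; nothing more can be done
None
```

The stop was pushed in until it stayed, then twisted clockwise until it sprang fully out; the green plunger was pushed to its stop and came back up, and the job was handed in at about 10 s, with nothing else seen to have moved.

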